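Lower the bench magnifier by one hole of its telescoping column

TASK

The bench magnifier stands one hole too high over the petri dish. Squeeze the button of the sprung latch on its column, let the outer tube down and have the latch pin snap home by itself in the next hole below, then give the tube a light upward pull to prove that the pin holds, and let go. Work gently, never forcing the pin against the edge of a hole, and leave the dish and the other things where they are.

Things in the scene. Friction and masses are not known exactly. Their poses are not given: they have to be found in the camera images.
- tube (a joint): how far the outer tube has come down, m: 0 at the start (pin in the top hole), growing downwards, stop at 0.066. The next hole is 22 to 35 mm below, different each time, to be found by feel: there the pin snaps in and blocks the tube, with 3 mm of play in all. A felt bush drags with 7 N both ways, more than the tube's weight (2.5 to 4 N), so it stays where it is left
- latch_angle (a joint): angle of the rocker latch, rad: 0 = pin fully home in a hole (4 mm deep), 0.14 = button fully pressed (stop), pin clear of the mast; about 0.08 to 0.1 = let go, the pin's tip riding on the mast between holes. While the button is held fully pressed the pin cannot snap in
- latch_button (a point): centre of the outer face of the latch button: black ribbed pad 18 mm wide, 24 high, on the front of the tube. Axes of the stand: x from the button through the column to its back, y left, z up. Pressed along +x, 4 mm, 4 N at first, 8 N at the stop. Pin 76 mm below it. A ribbed rest for the opposing finger is on the tube's back at the same height, 45 mm behind this face
- tube_top (a point): centre of the top of the tube's black end cap (33 mm square; tube square, 30 x 30 mm, aluminium, 104 mm long). Axes as latch_button, whose centre is 21 mm below and 27 mm in front; the pad reaches 9 to 33 mm below this point. The left and right sides (30 mm apart) are bare down to the magnifier's arm, 68 mm below on the right (-y)
- lens_centre (a point): centre of the round magnifier lens (black bezel 92 mm across, 18 mm thick with its light ring), carried by the tube on a rod, 150 mm to the right (-y) of the column and 79 mm below tube_top
- stand: grey stage plate 120 x 260 x 12 mm, fixed to the bench, with the fixed steel mast (22 mm square, top 155 mm above the bench, hidden in the tube), which has three holes in its front. Origin on the bench on the axis of the mast; x to the back, y left, z up; the plate reaches from 45 mm left to 215 mm right of the mast
- latch: black rocker latch, 94 mm high, with a 6 mm steel pin at its lower end that enters the holes; origin on its pivot, 28 mm below the button
- petri_dish: petri dish 90 x 90 x 14 mm standing on the stage plate under the lens; origin at the centre of its underside
- tweezers: steel tweezers 14 x 120 x 8 mm on the bench in front of the stage; origin at the centre of the underside
- vial_2: vial with a black cap, 21 mm across, 60 mm high, behind the stage; origin at the centre of its underside
- vial_3: vial with a white cap, 21 mm across, 52 mm high, behind the stage; origin at the centre of its underside
- centring_ring: flat ring 40 mm across, 8 mm high, behind the stage; origin at the centre of its underside
Not all that is in view belongs to the job. Of the things that look like the petri_dish, the middle-sized one is meant.

How it is judged:
On the way, in this order (a step that is already met when the one before it is completed fails the run):
1. the button is pressed so that the pin is out of its hole (value of joint latch_angle above 0.09 rad), for 0.1 s.
2. the tube has come down and the pin has snapped home in the next hole (value of joint tube between 0.018 and 0.04 m and value of joint latch_angle below 0.025 rad), for 0.2 s.
3. the tube is pulled upwards so that the pin bears on the upper edge of its hole with more than 3 N (all of step 2 and contact force between latch and edge_above_next_hole above 3 N), for 0.1 s.
At the end, for the whole second after the job is handed in: the tube stands one hole lower, 18 to 40 mm below its start, with the pin fully home in that hole (latch within 0.025 rad of its rest), the dish at rest and the robot clear of everything (all of step 2 and linear speed of petri_dish below 0.02 m/s); the robot touches nothing.
It fails at once if the pin is forced against the mast with more than 25 N (contact force between latch and edge_above_top_hole above 25 N or contact force between latch and edge_below_top_hole above 25 N or contact force between latch and edge_above_next_hole above 25 N or contact force between latch and edge_below_next_hole above 25 N or contact force between latch and edge_below_last_hole above 25 N).
It fails at once if the petri dish is moved more than 8 mm (distance of petri_dish from where it was at the start of the episode above 0.008 m).
It fails at once if tweezers, vials or ring are moved more than 15 mm (distance of any of tweezers, vial_2, vial_3, centring_ring from where it was at the start of the episode above 0.015 m).
It also fails if it takes over 58 s, if anything falls off the work surface, if the arm or the gripper's body presses on something with over 40 N, if the wrist force passes 120 N, or if a joint passes its speed limit or range.

ROBOT

A 7-joint arm with a two-finger parallel gripper is mounted at the origin on a cart in front of the work surface, level with it; the furniture and walls round the work are solid. World frame = base frame: x ahead of the robot, y to its left, z up, the work surface at z = 0. Lengths are in m, angles in rad, forces in N, time in s.
With the tool pointing down it reaches from about 0.4 to 0.85 m from the base axis. Payload 10.4 kg.
Tool frame: the origin (TCP) lies at the very end of the fingers, on their centre line; the grasp point (between the pads) lies 19 mm behind it; x points along the fingers, y is the direction in which the jaws open and shut, and the axes are right-handed (so a half turn about x gives the same grasp; the last joint's range is limited). The gripper opens to 85 mm and grips with 20 to 120 N. Pads are 22 mm wide; open, the fingers measure 114 mm over their backs; the gripper's body (76 mm by 85 mm) begins 54 mm behind the grasp point. The pads swing forward as they close: fully open they stand 13 mm farther back than shut.
Start: joints at [-1.176, 0.332, -0.065, 1.46, 0.022, 1.35, -0.088], TCP at [0.254, 0.571, 0.231] pointing down, gripper open.
Joint ranges: [-2.6, 2.6], [-0.5, 2.12], [-1.47, 1.34], [0.16, 2.42], [-1.27, 4.41], [0.06, 2.06], [-2.6, 2.6]. Speed limits (rad/s): [2.22, 2.22, 2.79, 2.79, 3.14, 3.14, 3.14].

INTERFACE

Orientations are given as a unit quaternion [x, y, z, w].
In Python, from workcell import monitor, camera, ticket, regions_of gives the robot as it stands.
- The arm moves only by the tool step_arm, never from a script. Its argument "increments" is a list of rows, each a list of 5 numbers: the finger opening in m, from 0 to 0.0854, then the shift along the world's x, y, z in m, then the turn about the world's z in rad. A call has 1 to 12 rows; each row shifts and turns the commanded pose from where the row before left it; what a row does not reach is not made up. A row lasts 1/12 s, in which the tool goes at most 41.7 mm and 7.16 degrees, less where a joint would pass 70% of its speed; a pose out of reach is approached as far as the arm can. A call with a gripper value outside its range is refused whole. The fingers move at their own pace and stop on an object; "force" is the grip in N (left out, the last holds). Time passes only in rows, so rows that do not move let the fingers close. It gives the time, the measured TCP pose, the force and the opening at its end, in the units of the state.
- monitor.get_obs(): the state, without advancing time (a new reading comes with each control period).
- camera(name): name is "scene" or "top" or "wrist"; returns a dict with "color" (420x560x3 uint8, red, green, blue), "range_z" (420x560 float32, m along the optical axis (not along the pixel's ray), 0 where there is no reading), "fx", "fy", "cx", "cy" (pixels), "cam_to_world" (4x4, takes a point from camera to world coordinates). Camera axes: x right, y up, looking along -z (the intrinsics and any distortion apply to the point x, -y, -z); pixel columns grow to the right and rows downward; lengths in m; the calibration is good to about 2 mm. A picture is of the moment at which its call begins.
- ticket.hand_in(): hands the job in, once; it reports no verdict.
Trained networks look in a picture, given as the dict that the camera call returned (one of the last four; its "shot" number tells which), for a name from the list of things; names that differ only in an ending like _2 or _b are one class to them, and where a whole thing is asked for, a point or a joint stands for the part that bears it (a point fixed in the world has none). Each returns a list of dicts, best first, with "p" (0 to 1); they miss things now and then, are a little off and sometimes report something else, mostly with a low value. They report only what shows in the picture. A call takes as long as a camera call. They do not tell look-alikes from the thing itself.
- regions_of(picture, query): "region" (420x560 bool, what is visible of it) and "centre" ([row, column] in pixels, amid what is visible of it).
The state is a dict: "clock": time; "joint_pos": joint angles; "joint_velocities": joint speeds; "tau": joint torques, N m; "position": TCP position; "ee_rot": TCP orientation; "ft_force": force on the tool from outside, world axes, zero at the start; "torque": the same for the moment, N m; "grip_width": opening from 0.0 (shut) to 1.0 (fully open).
Only numpy, scipy, OpenCV 4.12 (cv2) and the standard library are available. Lean on these libraries where they do the work, as an engineer would, in place of code of your own. Each camera call takes 0.05 s, during which the arm holds its last target. There are 200 camera calls.

## Working session

There is one attempt and no reset: what is moved stays moved. The work goes in short steps, Python scripts to look and compute and a tool call to move; the robot and the scene stay as the last step left them, time stands still between calls to the robot, and variables do not carry over. Pictures are saved under pics/ and viewed, about 8 in all and at most 12, crops included, and the job is handed in when it is done.

Besides the shell and the picture viewer there is one more tool, called after "Call:" as a command line: name --pt "numbers of a row" for each row, then --argument value for the rest. step_arm: Moves the arm, as the interface text tells. Its arguments: {"type":"object","properties":{"increments":{"type":"array"},"force":{"type":"number"}},"required":["increments"]}

```bash
ls; mkdir -p pics
cat > h.py <<'E'
import numpy as np, cv2
from workcell import monitor, camera, ticket, regions_of
def world(p,r,c,z=None):
    z=p["range_z"][r,c] if z is None else z
    q=np.stack([(c-p["cx"])/p["fx"]*z,-(r-p["cy"])/p["fy"]*z,-z,np.ones_like(z)],-1)
    return (q@np.array(p["cam_to_world"]).T)[...,:3]
def cloud(p,m):
    r,c=np.nonzero(m&(p["range_z"]>0)); return world(p,r,c)
def save(p,n): cv2.imwrite(f"pics/{n}.png",p["color"][...,::-1])
E
python3 - <<'E'
from h import *
o=monitor.get_obs(); print({k:np.round(v,3) for k,v in o.items()})
a=[]
for n in("scene","top"):
    p=camera(n); a.append(p["color"]); print(n,[k for k in p],np.round(p["cam_to_world"],3).tolist())
    for q in("latch_button","tube_top","lens_centre","stand","latch","petri_dish","tweezers","vial_2","centring_ring"):
        for d in regions_of(p,q)[:4]:
            w=cloud(p,d["region"])
            if len(w): print(n,q,round(d["p"],2),np.round(d["centre"]),len(w),np.round(np.median(w,0),3),np.round(np.percentile(w,2,0),3),np.round(np.percentile(w,98,0),3))
    save(p,n)
E
```

```text
pics
{'clock': np.float64(0.0), 'joint_pos': array([-1.176,  0.333, -0.065,  1.461,  0.022,  1.35 , -0.088]), 'joint_velocities': array([ 0.   ,  0.001,  0.   ,  0.001, -0.   ,  0.001, -0.   ]), 'tau': array([ 0.0000e+00, -6.2547e+01,  4.9000e-02, -3.9160e+01,  1.6000e-02,
        1.0000e-02,  0.0000e+00]), 'position': array([0.253, 0.571, 0.231]), 'ee_rot': array([ 0.146,  0.692, -0.147,  0.692]), 'ft_force': array([ 0.394, -0.245,  0.197]), 'torque': array([-0.04 ,  0.01 ,  0.024]), 'grip_width': np.float64(1.0)}
scene ['color', 'range_z', 'fx', 'fy', 'cx', 'cy', 'cam_to_world', 'shot'] [[-0.853, 0.303, -0.424, 0.177], [-0.521, -0.527, 0.671, 0.47], [-0.02, 0.794, 0.608, 0.639], [0.0, 0.0, 0.0, 1.0]]
scene latch_button 0.34 [245. 208.] 449 [0.544 0.084 0.178] [0.539 0.077 0.128] [0.548 0.091 0.217]
scene tube_top 0.7 [231. 237.] 3753 [0.541 0.008 0.152] [ 0.462 -0.102  0.12 ] [0.582 0.092 0.226]
scene tube_top 0.38 [244. 208.] 518 [0.544 0.084 0.177] [0.539 0.068 0.126] [0.555 0.091 0.217]
scene lens_centre 0.73 [234. 244.] 3667 [0.541 0.006 0.152] [ 0.462 -0.101  0.123] [0.58  0.0
[... 2031 characters left out ...]
h 0.9 [303. 305.] 620 [ 0.349 -0.136  0.002] [ 0.321 -0.162 -0.002] [ 0.376 -0.109  0.009]
top petri_dish 0.69 [244. 271.] 111 [ 0.472 -0.073  0.016] [ 0.464 -0.101  0.01 ] [ 0.486 -0.038  0.145]
top petri_dish 0.57 [200. 365.] 2611 [ 0.578 -0.275  0.003] [ 0.517 -0.333 -0.   ] [ 0.637 -0.214  0.021]
top tweezers 0.53 [267. 236.] 11 [0.433 0.009 0.008] [ 0.424 -0.011  0.001] [0.433 0.043 0.011]
top tweezers 0.4 [186. 282.] 89 [ 0.595 -0.094  0.052] [ 0.589 -0.103  0.016] [ 0.606 -0.086  0.056]
top vial_2 0.4 [185. 280.] 132 [ 0.596 -0.092  0.049] [ 0.589 -0.104 -0.001] [ 0.621 -0.081  0.056]
top centring_ring 0.51 [162. 235.] 162 [0.659 0.016 0.006] [ 0.638 -0.    -0.002] [0.675 0.036 0.01 ]
```

Run:
```python
from h import *
s=cv2.imread("pics/scene.png");t=cv2.imread("pics/top.png")
a=cv2.resize(s[170:350,140:400],None,fx=2.8,fy=2.8)[:, :728]
cv2.imwrite("pics/a.png",np.vstack([cv2.resize(s,(400,300)),cv2.resize(t,(400,300))]) if 0 else np.hstack([cv2.resize(s[190:330,160:300],(400,400)),cv2.resize(t[140:280,150:290],(400,400))]))
p=camera("top")
H=p["range_z"]; r,c=np.indices(H.shape); w=world(p,r,c)
for lo,hi in((.22,.235),(.14,.16),(.006,.018)):
    m=(w[...,2]>lo)&(w[...,2]<hi)&(H>0)&(abs(w[...,0]-.53)<.14)&(w[...,1]<.2)&(w[...,1]>-.15)
    q=w[m][:,:2].astype(np.float32); rc=cv2.minAreaRect(q); print(lo,len(q),np.round(q.mean(0),4),np.round(rc[0],4),np.round(rc[1],4),rc[2],np.round(w[m][:,2].mean(),4),np.round(cv2.boxPoints(rc),3).tolist())
p=camera("scene")
H=p["range_z"]; r,c=np.indices(H.shape); w=world(p,r,c)
m=(w[...,2]>.218)&(w[...,2]<.24)&(H>0)&(abs(w[...,0]-.55)<.1)&(abs(w[...,1]-.07)<.1)
q=w[m][:,:2].astype(np.float32);rc=cv2.minAreaRect(q);print("scene cap",len(q),rc,np.median(w[m][:,2]))
m=(w[...,2]>.006)&(w[...,2]<.018)&(H>0)&(abs(w[...,0]-.53)<.14)&(w[...,1]<.2)&(w[...,1]>-.15)
rc=cv2.minAreaRect(w[m][:,:2].astype(np.float32));print("plate",rc)
```

```text
0.22 335 [0.5652 0.0725] [0.5617 0.0748] [0.0332 0.0412] 66.14141845703125 0.2272 [[0.5360000133514404, 0.06800000369548798], [0.5740000009536743, 0.050999999046325684], [0.5870000123977661, 0.0820000022649765], [0.550000011920929, 0.09799999743700027]]
0.14 2119 [ 0.5102 -0.0498] [ 0.5317 -0.0199] [0.1949 0.091 ] 57.96877670288086 0.1523 [[0.4410000145435333, -0.07800000160932541], [0.5189999938011169, -0.12700000405311584], [0.621999979019165, 0.039000000804662704], [0.5450000166893005, 0.08699999749660492]]
0.006 3714 [0.5241 0.0038] [0.5324 0.0254] [0.2745 0.3391] 1.232092022895813 0.0121 [[0.3919999897480011, 0.19200000166893005], [0.39899998903274536, -0.1469999998807907], [0.6729999780654907, -0.14100000262260437], [0.6660000085830688, 0.1979999989271164]]
scene cap 370 ((0.5628396272659302, 0.07547284662723541), (0.03254320099949837, 0.04033200442790985), 63.652252197265625) 0.22559077256911148
plate ((0.5287949442863464, -0.002267122268676758), (0.2737640142440796, 0.21727041900157928), 55.53753662109375)
```

View pics/scene.png

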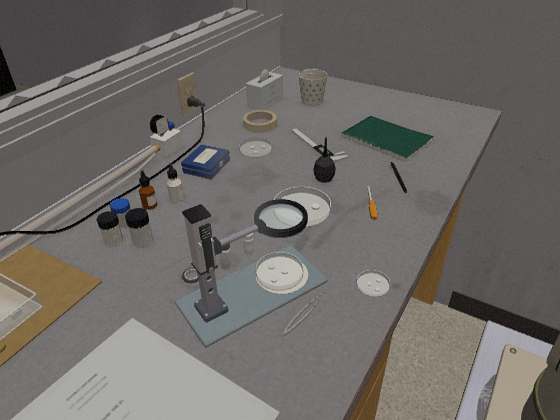

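View pics/a.png

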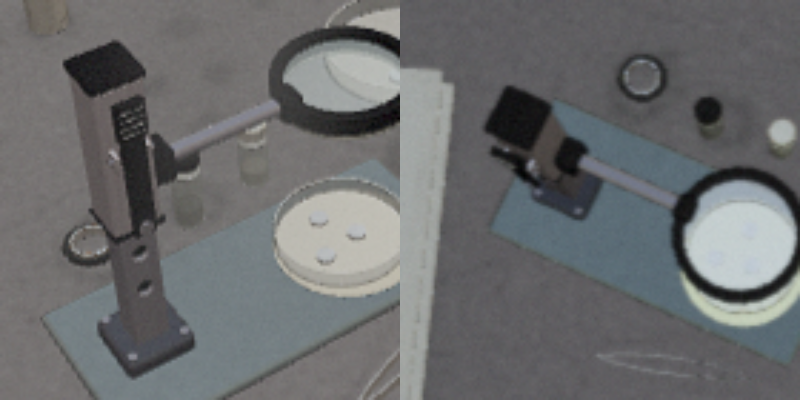

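Run:
```python
from h import *
from scipy.spatial.transform import Rotation as R
o=monitor.get_obs(); print(R.from_quat(o["ee_rot"]).as_matrix().round(3))
for n in("top","scene"):
    p=camera(n);H=p["range_z"]; r,c=np.indices(H.shape); w=world(p,r,c); z=w[...,2]
    near=(H>0)&(np.hypot(w[...,0]-.56,w[...,1]-.075)<.05)
    q=w[near&(z>.215)]; zt=np.percentile(q[:,2],80); q=q[abs(q[:,2]-zt)<.003]
    print(n,zt,len(q),cv2.minAreaRect(q[:,:2].astype(np.float32)),q.mean(0))
    # lens bezel: circle centre
    m=(H>0)&(abs(z-.15)<.012)&(w[...,1]<.0)&(w[...,1]>-.15)&(abs(w[...,0]-.52)<.1)
    print("lens",cv2.minEnclosingCircle(w[m][:,:2].astype(np.float32)))
    m=(H>0)&(abs(z-.012)<.0035)&(abs(w[...,0]-.53)<.13)&(abs(w[...,1])<.16)&(p["color"][...,2].astype(int)-p["color"][...,0]>12)
    print("plate",cv2.minAreaRect(w[m][:,:2].astype(np.float32)))
```

```text
[[ 0.     0.406  0.914]
 [ 0.     0.914 -0.406]
 [-1.     0.    -0.   ]]
top 0.22823443073789626 316 ((0.5655466914176941, 0.07269841432571411), (0.03283420950174332, 0.032509539276361465), 65.43887329101562) [0.56528906 0.07257382 0.22739072]
lens ((0.5102447271347046, -0.05150741711258888), 0.059363752603530884)
plate ((0.5503736734390259, -0.013617992401123047), (0.2569504976272583, 0.15957306325435638), 65.37185668945312)
scene 0.22613099221499972 321 ((0.5656349062919617, 0.07428522408008575), (0.03283292055130005, 0.03669365867972374), 66.75511169433594) [0.56472752 0.07515198 0.2255988 ]
lens ((0.5130125880241394, -0.054403044283390045), 0.05794008821249008)
plate ((0.5316111445426941, -0.004782363772392273), (0.2537030577659607, 0.1170613244175911), 65.57254028320312)
```

Call:
step_arm --pt "0.07 0 0 0.04 0" --pt "0.07 0 0 0.04 0" --pt "0.07 0 0 0.03 0" --pt "0.07 0.0193 -0.031 0 -0.0988" --pt "0.07 0.0193 -0.031 0 -0.0988" --pt "0.07 0.0193 -0.031 0 -0.0988" --pt "0.07 0.0193 -0.031 0 -0.0988" --pt "0.07 0.0193 -0.031 0 -0.0988" --pt "0.07 0.0193 -0.031 0 -0.0988" --pt "0.07 0.0193 -0.031 0 -0.0988" --pt "0.07 0.0193 -0.031 0 -0.0988" --pt "0.07 0.0193 -0.031 0 -0.0988" --force 20

```text
clock: 2.2
position: [0.4279, 0.2905, 0.3416]
ee_rot: [0.432, 0.56, -0.431, 0.56]
ft_force: [0.3, 0.4, -0.1]
grip_width: 0.815
```

Call:
step_arm --pt "0.07 0.0193 -0.031 0 -0.0988" --pt "0.07 0.0193 -0.031 0 -0.0988" --pt "0.07 0.0193 -0.031 0 -0.0988" --pt "0.07 0.0193 -0.031 0 -0.0988" --pt "0.07 0.0193 -0.031 0 -0.0988" --pt "0.07 0.0193 -0.031 0 -0.0988" --pt "0.07 0.0193 -0.031 0 -0.0988" --pt "0.07 0 0 0 0" --pt "0.07 0 0 0 0"

```text
clock: 2.95
position: [0.563, 0.0728, 0.3412]
ee_rot: [-0.595, -0.381, 0.596, -0.381]
ft_force: [0.5, 0.8, -0.4]
grip_width: 0.818
```

Run:
```python
from h import *
from scipy.spatial.transform import Rotation as R
o=monitor.get_obs(); print({k:np.round(v,3) for k,v in o.items()});print(R.from_quat(o["ee_rot"]).as_matrix().round(3))
p=camera("wrist");H=p["range_z"]; r,c=np.indices(H.shape); w=world(p,r,c); z=w[...,2]
near=(H>0)&(np.hypot(w[...,0]-.565,w[...,1]-.074)<.05)
q=w[near&(z>.215)&(z<.24)]; print(len(q))
if len(q):
    zt=np.percentile(q[:,2],80); q=q[abs(q[:,2]-zt)<.003]
    print(zt,len(q),cv2.minAreaRect(q[:,:2].astype(np.float32)),q.mean(0))
save(p,"w1")
```

```text
{'clock': np.float64(2.95), 'joint_pos': array([-0.615,  0.171,  0.474,  1.455, -0.077,  1.535, -0.577]), 'joint_velocities': array([-0.036, -0.014, -0.056,  0.012, -0.009,  0.002,  0.005]), 'tau': array([  2.748, -46.676,   5.953, -40.243,   0.358,  -0.062,  -0.118]), 'position': array([0.563, 0.073, 0.341]), 'ee_rot': array([-0.595, -0.381,  0.596, -0.381]), 'ft_force': array([ 0.527,  0.788, -0.435]), 'torque': array([0.086, 0.001, 0.025]), 'grip_width': np.float64(0.818)}
[[ 0.     0.908 -0.419]
 [-0.001 -0.419 -0.908]
 [-1.     0.     0.001]]
1577
0.22813154067820898 1388 ((0.5675525665283203, 0.07398658990859985), (0.032474666833877563, 0.032871488481760025), 65.11227416992188) [0.56775239 0.07458088 0.22759565]
```

View pics/w1.png

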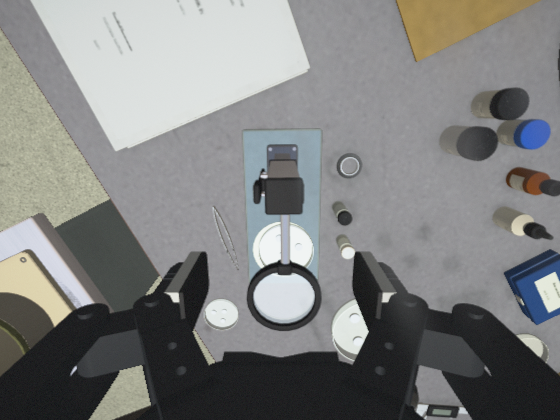

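Call:
step_arm --pt "0.07 0.001 0 -0.03 0" --pt "0.07 0 0 -0.03 0" --pt "0.07 0 0 -0.03 0" --pt "0.07 0 0 0 0" --pt "0.07 0 0 0 0" --pt "0.07 0 0 0 0"

```text
clock: 3.5
position: [0.5639, 0.0762, 0.2533]
ee_rot: [0.595, 0.383, -0.594, 0.383]
ft_force: [0.1, 0.5, 1.0]
grip_width: 0.819
```

Call:
step_arm --pt "0.07 0 -0.0015 -0.02 0" --pt "0.07 0 0 -0.02 0" --pt "0.07 0 0 -0.018 0" --pt "0.07 0 0 -0.01 0" --pt "0.07 0 0 0 0" --pt "0.07 0 0 0 0" --pt "0.07 0 0 0 0"

```text
clock: 4.08
position: [0.5643, 0.074, 0.1852]
ee_rot: [0.596, 0.382, -0.594, 0.383]
ft_force: [-0.5, 0.7, -0.4]
grip_width: 0.819
```

Run:
```python
from h import *
s=camera("scene");w=camera("wrist")
cv2.imwrite("pics/b.png",np.hstack([cv2.resize(s["color"][150:290,130:270],(400,400)),cv2.resize(w["color"][130:350,170:390],(400,400))])[...,::-1])
```

```text
(no output)
```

View pics/b.png

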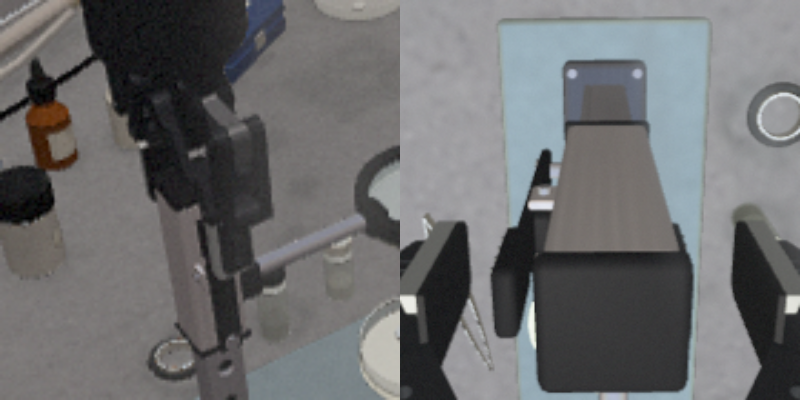

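Call:
step_arm --pt "0.05 0 0 0 0" --pt "0.05 0 0 0 0" --pt "0.046 0 0 0 0" --pt "0.043 0 0 0 0" --pt "0.043 0 0 0 0" --pt "0.043 0 0 0 0" --force 20

```text
clock: 4.68
position: [0.5628, 0.0742, 0.1835]
ee_rot: [-0.594, -0.383, 0.595, -0.382]
ft_force: [-5.1, 1.9, 6.0]
grip_width: 0.506
```

Call:
step_arm --pt "0.04 -0.001 0.0005 0 0" --pt "0.036 0 0 0 0" --pt "0.036 0 0 0 0" --pt "0.036 0 0 0 0" --pt "0.036 0 0 0 0"

```text
clock: 5.1
position: [0.5635, 0.0739, 0.1836]
ee_rot: [0.596, 0.382, -0.594, 0.383]
ft_force: [5.1, 0.0, -0.5]
grip_width: 0.492
```

Call:
step_arm --pt "0.02 0 0 0 0" --pt "0.02 0 0 0 0" --pt "0.02 0 0 0 0" --force 30

```text
clock: 5.35
position: [0.5636, 0.0739, 0.1836]
ee_rot: [0.596, 0.382, -0.594, 0.383]
ft_force: [6.1, -0.3, -0.3]
grip_width: 0.486
```

Call:
step_arm --pt "0.02 0 0 -0.001 0" --pt "0.02 0 0 -0.001 0" --pt "0.02 0 0 -0.001 0" --pt "0.02 0 0 -0.001 0" --pt "0.02 0 0 0 0"

```text
clock: 5.77
position: [0.5636, 0.0739, 0.1798]
ee_rot: [0.596, 0.382, -0.594, 0.383]
ft_force: [6.6, -0.2, 1.1]
grip_width: 0.486
```

Call:
step_arm --pt "0.02 0 0 -0.0015 0" --pt "0.02 0 0 -0.0015 0" --pt "0.02 0 0 -0.0015 0" --pt "0.02 0 0 -0.0015 0" --pt "0.02 0 0 -0.0015 0"

```text
clock: 6.18
position: [0.5636, 0.0739, 0.1724]
ee_rot: [0.596, 0.382, -0.594, 0.383]
ft_force: [5.3, -0.9, 2.9]
grip_width: 0.489
```

Call:
step_arm --pt "0.05 0 0 0 0" --pt "0.06 0 0 0 0" --pt "0.07 0 0 0 0" --pt "0.07 0 0 0 0" --pt "0.07 0 0 0.03 0" --pt "0.07 0 0 0.035 0" --pt "0.07 0 0 0.01 0" --pt "0.07 0 0 0 0.099" --pt "0.07 0 0 0 0.099" --pt "0.07 0 0 0 0.099" --pt "0.07 0 0 0 0.099" --force 20

```text
clock: 7.1
position: [0.5624, 0.0743, 0.2469]
ee_rot: [0.507, 0.493, -0.507, 0.493]
ft_force: [-0.6, 0.0, 0.0]
grip_width: 0.821
```

Call:
step_arm --pt "0.07 0 0 0 0.099" --pt "0.07 0 0 0 0.099" --pt "0.07 0 0 0 0.099" --pt "0.07 0 0 0 0.099" --pt "0.07 0 0 0 0.099" --pt "0.07 0 0 0 0.099" --pt "0.07 0 0 0 0.099" --pt "0.07 0 0 0 0.099" --pt "0.07 0 0 0 0.099" --pt "0.07 0 0 0 0.099" --pt "0.07 0 0 0 0.099" --pt "0.07 0 0 0 0.099"

```text
clock: 8.1
position: [0.5624, 0.0742, 0.2469]
ee_rot: [0.144, 0.692, -0.144, 0.692]
ft_force: [0.1, 0.0, -0.3]
grip_width: 0.82
```

Run:
```python
from h import *
from scipy.spatial.transform import Rotation as R
o=monitor.get_obs(); print({k:np.round(v,3) for k,v in o.items() if k in("clock","position","ft_force","joint_pos")});print(R.from_quat(o["ee_rot"]).as_matrix().round(3))
for n in("top","scene","wrist"):
    p=camera(n);H=p["range_z"]; r,c=np.indices(H.shape); w=world(p,r,c); z=w[...,2]
    q=w[(H>0)&(np.hypot(w[...,0]-.565,w[...,1]-.074)<.03)&(z>.205)&(z<.224)]
    if len(q)>20: print(n,len(q),np.percentile(q[:,2],[20,50,80]).round(4),cv2.minAreaRect(q[:,:2].astype(np.float32)))
    if n=="scene": cv2.imwrite("pics/c.png",cv2.resize(p["color"][170:320,130:280],(600,600))[...,::-1])
```

```text
{'clock': np.float64(8.1), 'joint_pos': array([-0.481,  0.194,  0.311,  1.612, -0.061,  1.345,  0.999]), 'position': array([0.562, 0.074, 0.247]), 'ft_force': array([ 0.139,  0.039, -0.309])}
[[ 0.     0.398  0.917]
 [ 0.     0.917 -0.398]
 [-1.     0.     0.   ]]
top 146 [0.2122 0.2141 0.2153] ((0.5572682619094849, 0.07432226836681366), (0.03769303113222122, 0.03009984828531742), 88.98453521728516)
scene 377 [0.2113 0.2129 0.2137] ((0.5625912547111511, 0.07514293491840363), (0.03283534571528435, 0.04104050248861313), 66.3465347290039)
wrist 2940 [0.2141 0.2149 0.2155] ((0.5632981061935425, 0.07541888952255249), (0.033083874732255936, 0.04050728306174278), 65.77639770507812)
```

View pics/c.png

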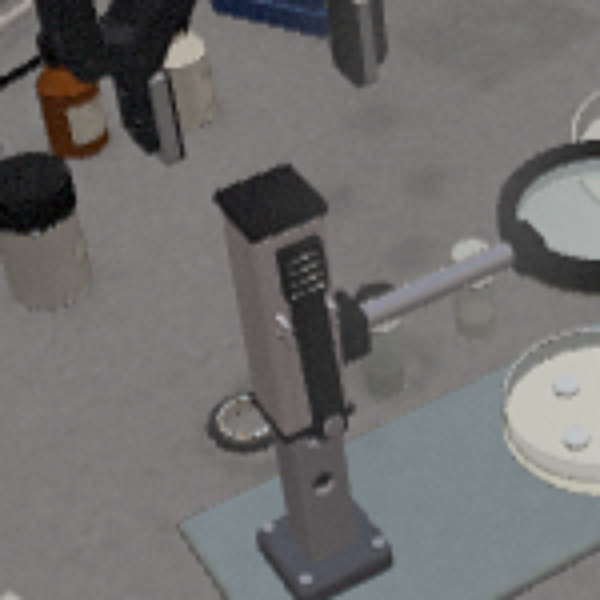

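Call:
step_arm --pt "0.06 0.0045 -0.0005 -0.01 -0.017" --pt "0.06 0 0 -0.02 0" --pt "0.06 0 0 -0.02 0" --pt "0.06 0 0 -0.015 0" --pt "0.06 0 0 -0.0135 0" --pt "0.05 0 0 0 0" --pt "0.04 0 0 0 0" --pt "0.034 0 0 0 0" --pt "0.034 0 0 0 0"

```text
clock: 9.0
position: [0.5675, 0.0738, 0.1693]
ee_rot: [0.152, 0.69, -0.151, 0.691]
ft_force: [0.2, 0.3, 0.0]
grip_width: 0.4
```

Call:
step_arm --pt "0.031 0 0 0 0" --pt "0.025 0 0 0 0" --pt "0.025 0 0 0 0" --pt "0.025 0 0 0 0" --pt "0.025 0 0 0 0" --force 30

```text
clock: 9.42
position: [0.5671, 0.0729, 0.169]
ee_rot: [0.152, 0.69, -0.152, 0.691]
ft_force: [-3.2, -5.1, 3.7]
grip_width: 0.349
```

Call:
step_arm --pt "0.025 -0.0003 -0.0008 -0.001 0" --pt "0.025 0 0 -0.001 0" --pt "0.025 0 0 -0.001 0" --pt "0.025 0 0 -0.001 0" --pt "0.025 0 0 -0.001 0" --pt "0.025 0 0 -0.001 0"

```text
clock: 9.92
position: [0.5671, 0.0729, 0.1632]
ee_rot: [0.152, 0.69, -0.151, 0.691]
ft_force: [-1.3, -2.0, 4.7]
grip_width: 0.349
```

Call:
step_arm --pt "0.025 0 0 -0.0005 0" --pt "0.025 0 0 -0.0005 0" --pt "0.025 0 0 -0.0005 0" --pt "0.025 0 0 -0.0005 0"

```text
clock: 10.25
position: [0.5671, 0.0729, 0.1612]
ee_rot: [0.152, 0.69, -0.151, 0.691]
ft_force: [-0.9, -3.0, 5.0]
grip_width: 0.35
```

Call:
step_arm --pt "0.025 0 0 -0.0005 0" --pt "0.025 0 0 -0.0005 0" --pt "0.025 0 0 -0.0005 0" --pt "0.025 0 0 -0.0005 0"

```text
clock: 10.58
position: [0.5671, 0.0729, 0.1592]
ee_rot: [0.152, 0.69, -0.151, 0.691]
ft_force: [-0.7, -2.1, 4.7]
grip_width: 0.35
```

Call:
step_arm --pt "0.025 0 0 -0.0005 0" --pt "0.025 0 0 -0.0005 0" --pt "0.025 0 0 -0.0005 0"

```text
clock: 10.83
position: [0.5671, 0.073, 0.1577]
ee_rot: [0.152, 0.69, -0.151, 0.691]
ft_force: [-1.8, -3.1, 5.4]
grip_width: 0.345
```

Call:
step_arm --pt "0.025 0 0 -0.0005 0" --pt "0.025 0 0 -0.0005 0" --pt "0.025 0 0 -0.0005 0"

```text
clock: 11.08
position: [0.5671, 0.0729, 0.1562]
ee_rot: [0.152, 0.69, -0.151, 0.691]
ft_force: [-1.1, -2.1, 5.4]
grip_width: 0.348
```

Call:
step_arm --pt "0.025 0 0 -0.0005 0" --pt "0.025 0 0 -0.0005 0" --pt "0.025 0 0 -0.0005 0"

```text
clock: 11.33
position: [0.5671, 0.073, 0.1547]
ee_rot: [0.152, 0.69, -0.151, 0.691]
ft_force: [-2.3, -1.6, 5.3]
grip_width: 0.348
```

Call:
step_arm --pt "0.025 0 0 -0.0005 0" --pt "0.025 0 0 -0.0005 0" --pt "0.025 0 0 -0.0005 0"

```text
clock: 11.58
position: [0.5671, 0.0729, 0.1532]
ee_rot: [0.152, 0.69, -0.151, 0.691]
ft_force: [-1.4, -1.9, 4.4]
grip_width: 0.343
```

Call:
step_arm --pt "0.025 0 0 -0.0005 0" --pt "0.025 0 0 -0.0005 0" --pt "0.025 0 0 -0.0005 0"

```text
clock: 11.83
position: [0.5671, 0.073, 0.1513]
ee_rot: [0.152, 0.69, -0.151, 0.691]
ft_force: [1.1, -2.1, 3.0]
grip_width: 0.35
```

Call:
step_arm --pt "0.025 0 0 -0.0005 0" --pt "0.025 0 0 -0.0005 0"

```text
clock: 12.0
position: [0.5671, 0.073, 0.1502]
ee_rot: [0.152, 0.69, -0.151, 0.691]
ft_force: [3.1, -2.5, 1.9]
grip_width: 0.351
```

Call:
step_arm --pt "0.025 0 0 -0.0005 0" --pt "0.025 0 0 -0.0005 0"

```text
clock: 12.17
position: [0.5671, 0.073, 0.1491]
ee_rot: [0.152, 0.69, -0.151, 0.691]
ft_force: [4.3, -3.2, 2.8]
grip_width: 0.348
```

Call:
step_arm --pt "0.025 0 0 -0.0005 0" --pt "0.025 0 0 0 0"

```text
clock: 12.33
position: [0.5671, 0.073, 0.1487]
ee_rot: [0.152, 0.69, -0.151, 0.691]
ft_force: [4.5, -0.9, 4.3]
grip_width: 0.346
```

Run:
```python
from h import *
p=camera("scene"); cv2.imwrite("pics/d.png",cv2.resize(p["color"][200:310,150:260],(700,600),interpolation=cv2.INTER_CUBIC)[...,::-1])
print(monitor.get_obs()["torque"])
```

```text
[-0.46959638 -0.9531807   0.27806358]
```

View pics/d.png

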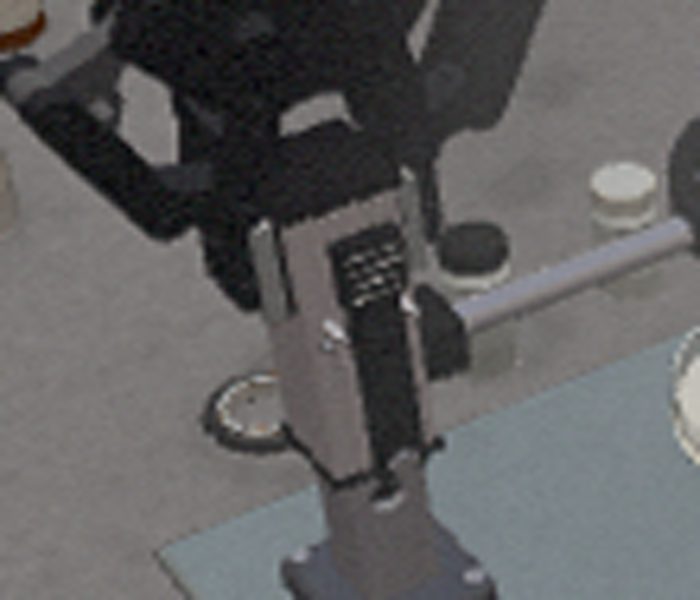

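Run:
```python
from h import *
p=camera("scene"); M=np.array(p["cam_to_world"])
n=np.array([.91,-.415,0]); P=np.array([.5664,.0737,0])-.011*n
for l,r,c in(("h1",277.5,209),("h2",290.8,210.7),("c1",280,209.5),("c2",290.5,210.7),("d2",200+490*110/600,150+385*110/700)):
    d=M[:3,:3]@np.array([(c-p["cx"])/p["fx"],-(r-p["cy"])/p["fy"],-1]); o=M[:3,3]
    print(l,(o+d*(n@(P-o))/(n@d)).round(4))
w=camera("wrist");
for q in (p,w):
    H=q["range_z"];r,c=np.indices(H.shape);v=world(q,r,c);z=v[...,2]
    u=v[(H>0)&(np.hypot(v[...,0]-.566,v[...,1]-.074)<.025)&(z>.183)&(z<.203)]
    print(len(u),np.percentile(u[:,2],[20,50,80]).round(4) if len(u) else 0)
s=cv2.imread("pics/scene.png");cv2.imwrite("pics/e.png",np.hstack([cv2.resize(s[240:310,180:240],(390,455),interpolation=cv2.INTER_CUBIC),cv2.resize(p["color"][240:310,180:240],(390,455),interpolation=cv2.INTER_CUBIC)[...,::-1]]))
```

```text
h1 [0.5559 0.0773 0.0992]
h2 [0.5562 0.0778 0.0683]
c1 [0.5558 0.0771 0.0934]
c2 [0.5561 0.0777 0.069 ]
d2 [0.5562 0.0778 0.0707]
436 [0.19   0.1922 0.1935]
8855 [0.193  0.1942 0.1948]
```

View pics/e.png

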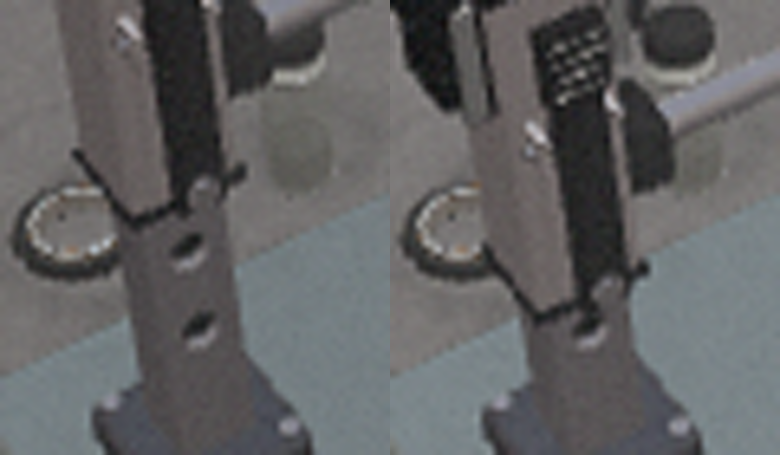

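Call:
step_arm --pt "0.025 0 0 0.0005 0" --pt "0.025 0 0 0.0005 0" --pt "0.025 0 0 0.0005 0" --pt "0.025 0 0 0.0005 0" --force 40

```text
clock: 12.82
position: [0.567, 0.0729, 0.1492]
ee_rot: [0.151, 0.69, -0.151, 0.691]
ft_force: [12.4, -2.0, -10.8]
grip_width: 0.348
```

Call:
step_arm --pt "0.025 0.001 0 0.0005 0" --pt "0.025 0 0 0.0005 0"

```text
clock: 12.98
position: [0.567, 0.0729, 0.1496]
ee_rot: [0.151, 0.691, -0.152, 0.69]
ft_force: [7.1, -1.8, -10.1]
grip_width: 0.35
```

Call:
step_arm --pt "0.025 0.001 0 0.0005 0" --pt "0.025 0 0 0.0005 0" --pt "0.025 0 0 0 0"

```text
clock: 13.23
position: [0.567, 0.073, 0.1508]
ee_rot: [0.151, 0.692, -0.152, 0.689]
ft_force: [-2.9, -2.7, -10.8]
grip_width: 0.344
```

Call:
step_arm --pt "0.025 0 0 0.0005 0" --pt "0.025 0 0 0.0005 0" --pt "0.025 0 0 0 0"

```text
clock: 13.48
position: [0.5671, 0.0729, 0.1522]
ee_rot: [0.151, 0.692, -0.152, 0.69]
ft_force: [-5.7, -2.0, -12.9]
grip_width: 0.347
```

Call:
step_arm --pt "0.025 0 0 0.0005 0" --pt "0.025 0 0 0.0005 0" --pt "0.025 0 0 0 0"

```text
clock: 13.73
position: [0.567, 0.0729, 0.1526]
ee_rot: [0.151, 0.692, -0.152, 0.689]
ft_force: [-3.6, -1.1, -25.0]
grip_width: 0.343
```

Call:
step_arm --pt "0.025 0 0 0 0" --pt "0.025 0 0 0 0" --pt "0.025 0 0 -0.001 0" --pt "0.025 0 0 -0.001 0" --pt "0.025 0 0 -0.0005 0" --pt "0.025 0 0 -0.0005 0"

```text
clock: 14.23
position: [0.5671, 0.073, 0.152]
ee_rot: [0.151, 0.692, -0.152, 0.69]
ft_force: [-16.7, -3.2, 0.2]
grip_width: 0.345
```

Call:
step_arm --pt "0.025 -0.001 0 0 0" --pt "0.025 -0.001 0 0 0" --pt "0.04 0 0 0 0" --pt "0.05 0 0 0 0" --pt "0.06 0 0 0 0" --pt "0.06 0 0 0 0" --force 20

```text
clock: 14.73
position: [0.5676, 0.0733, 0.1526]
ee_rot: [0.152, 0.69, -0.151, 0.692]
ft_force: [-0.4, 0.3, 0.4]
grip_width: 0.702
```

Call:
step_arm --pt "0.06 0 0 0.01 0" --pt "0.06 0 0 0.02 0" --pt "0.06 0 0 0.03 0" --pt "0.06 0 0 0.04 0" --pt "0.06 0 0 0.04 0" --pt "0.06 0 0 0.03 0" --pt "0.06 0 0 0 0" --pt "0.06 0 0 0 0" --pt "0.06 0 0 0 0"

```text
clock: 15.48
position: [0.5665, 0.073, 0.3215]
ee_rot: [0.151, 0.691, -0.151, 0.691]
ft_force: [-0.5, 0.1, -0.9]
grip_width: 0.701
```

Run:
```python
from h import *
for n in("scene","wrist"):
    q=camera(n);H=q["range_z"];r,c=np.indices(H.shape);v=world(q,r,c);z=v[...,2]
    u=v[(H>0)&(np.hypot(v[...,0]-.566,v[...,1]-.074)<.025)&(z>.186)&(z<.215)]
    print(n,len(u),np.percentile(u[:,2],[20,50,80]).round(4))
    if n=="scene":
        for d in regions_of(q,"petri_dish")[:3]: print(d["p"],np.median(cloud(q,d["region"]),0).round(3))
        cv2.imwrite("pics/f.png",np.hstack([cv2.resize(q["color"][190:330,160:300],(400,400)),cv2.resize(q["color"][225:295,185:245],(343,400),interpolation=cv2.INTER_CUBIC)])[...,::-1])
print(monitor.get_obs()["ft_force"])
```

```text
scene 397 [0.1933 0.1953 0.1962]
0.79 [ 0.351 -0.137  0.001]
0.74 [ 0.51  -0.064  0.014]
0.66 [ 0.58  -0.286  0.003]
wrist 1411 [0.1967 0.1975 0.1981]
[ 0.4226953  -0.49007999  0.02017599]
```

View pics/f.png

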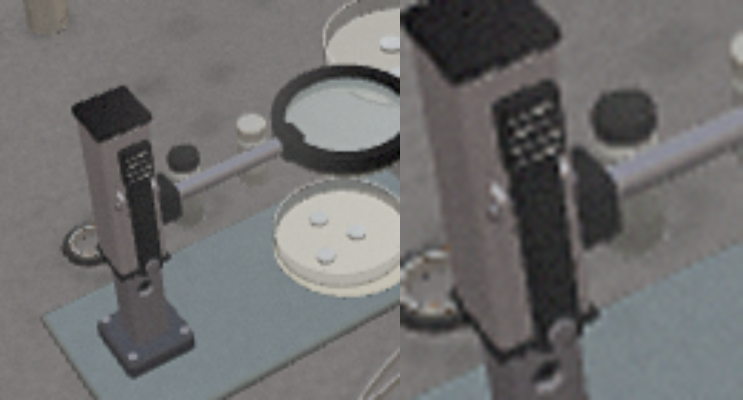

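```bash
python3 -c "
from workcell import ticket; print(ticket.hand_in())"
```

```text
the job is handed in; nothing more can be done
None
```

The magnifier now stands one hole lower, with the latch pin in the next hole, and the job is handed in. No verdict was reported.

**What I did:**
- I squeezed the button against its rest and lowered the tube about 12 mm, past the top hole, then let go.
- I gripped the bare sides of the tube and lowered it slowly by feel until the drag changed at about 31 mm.
- I pulled upwards. The tube slid about 3–4 mm and stopped dead at 25 N on the wrist, so roughly 15 N on the pin after drag and weight. I held it there, eased off, opened the fingers and backed away upwards.

**Last checks:**
- **Tube:** the cap is about 30 mm below its start (0.2275 to 0.1975 m by the wrist camera). The next hole, worked out from the first picture, is about 31 mm down, so the two agree.
- **Surroundings:** the dish is within about 1 mm of where it was, the other things looked untouched in the last picture, and the wrist force is near zero with the gripper clear.

**Less certain:**
- I did not measure the latch angle. That the pin is home rests on the firm block when pulling up.
- The travel between the lowest and the blocked position read 3.9 mm, against 3 mm of play. I put the difference down to slip or tilt in the grip.
- There was a sideways force of up to 17 N while gripping. I eased it before opening.

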